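# Lay the coffee tray in the pantry

### The arm

A 6-joint arm with a two-finger parallel gripper is mounted at the origin on the work surface. World frame = base frame: x ahead of the robot, y to its left, z up, the work surface at z = 0. Lengths are in mm, angles in degrees, forces in N, time in s.
With the tool pointing down it reaches from about 350 to 850 mm from the base axis. Payload 8.1 kg.
Tool frame: the origin (TCP) lies between the finger pads; the fingertips stand 22 mm ahead of it and the grasp point (between the pads) lies 3 mm ahead of it; z points along the fingers, y is the line along which they close (so a half turn about z gives the same grasp; the last joint's range is limited). The gripper opens to 85 mm and grips with 20 to 120 N. Pads are 22 mm wide; open, the fingers measure 114 mm over their backs; the gripper's body (76 mm by 85 mm) begins 54 mm behind the grasp point. The pads swing forward as they close: fully open they stand 13 mm farther back than shut.
Start: joints at [-76.971, 7.471, 85.268, -0, 87.261, -4.893], TCP at [184.655, -570.884, 253.292] pointing down, gripper open.
Joint ranges: [-169.43, 169.43], [-51.17, 129.36], [1.28, 143.12], [-76.62, 256.62], [0, 156.53], [-152.29, 152.29]. Speed limits (degrees/s): [136.94, 136.94, 159.86, 180, 180, 180].

### API

Orientations are given as [roll, pitch, yaw] about the fixed x, y, z axes, in that order (R = Rz(yaw) Ry(pitch) Rx(roll)).
In Python, from bench import sense, snapshot, calibration, hand_in gives the robot as it stands.
- The arm moves only by the shell command python3 -m crank 'ROWS' [FORCE]. ROWS is JSON, a list of rows, each a list of 5 numbers: the shift along the tool's x, y, z in cm, then the turn about the tool's z in rad, then the finger opening in cm, from 0 to 8.54. A call has 1 to 20 rows; each row is the pose to reach, as a shift and turn from the pose commanded when the call began, along the tool's axes at that moment; what a row does not reach only later rows make up. A row lasts 1/10 s, in which the tool goes at most 50 mm and 8.59 degrees, less where a joint would pass 70% of its speed; a pose out of reach is approached as far as the arm can. A call with a gripper value outside its range is refused whole. The fingers move at their own pace and stop on an object; FORCE is the grip in N (left out, the last holds). Time passes only in rows, so rows that repeat a pose let the fingers close. It gives the time, the measured TCP pose, the force, the opening and the grip force at its end, in the units of the state.
- sense(): the state, without advancing time (a new reading comes with each control period).
- snapshot(name): name is "scene" or "top"; returns (picture, depth): 480x640x3 uint8, red, green, blue; 480x640 float32, mm along the optical axis (not along the pixel's ray), 0 where there is no reading.
- calibration(name): a dict with "fovy" (degrees; the focal length in pixels is half the picture's height over the tangent of half this angle, whatever the lens; pixels are square), "cx", "cy" (the principal point, pixels), "rvec" (rotation vector, rad) and "tvec" (3), from world to camera coordinates, as OpenCV has them. Camera axes: x right, y down, z forward; pixel columns grow to the right and rows downward; lengths in mm; the calibration is good to about 2 mm. A picture is of the moment at which its call begins. calibration takes no time and is no camera call.
- hand_in(): hands the job in; it is judged then, once.
The state is a dict: "time": time; "joint_pos": joint angles; "qd": joint speeds; "joint_efforts": joint torques, N m; "tool_pos": TCP position; "tcp_rot": TCP orientation; "ft_force": force on the tool from outside, world axes, zero at the start; "wrist_torque": the same for the moment, N m; "finger_gap": finger opening in mm; "grip_force": force on a finger pad.
Only numpy, scipy, OpenCV 4.12 (cv2) and the standard library are available. Lean on these libraries where they do the work, as an engineer would, in place of code of your own. Each camera call takes 0.05 s, during which the arm holds its last target. There are 200 camera calls.

### The job

Lay the coffee tray, left and right being as the robot sees them along the tray's length: stand the small cup on the saucer, the steel milk jug straight to the left of the saucer with its handle pointing away from the saucer, and the low steel sugar pot straight to the right of the saucer, jug and pot each on the tray with a gap of about 2 cm to the saucer's rim, and put the lid on the sugar pot. Set each piece down gently, everything upright and let go, and leave the big mug, the blue jar and the copper bowl where they are.

Things in the scene. Friction and masses are not known exactly. Their poses are not given: they have to be found in the camera images.
- tray: Flat wooden tray, fixed, 420 mm long (its y) by 170 mm (its x), top face 14 mm above the counter; at each end a low raised wooden grip strip, 12 mm wide and 10 mm higher than the top face. Origin: centre of its underside, on the counter. Its x axis points away from the robot, its y axis to the robot's left along the tray, turned by up to 0.18 rad.
- saucer: White saucer, fixed on the tray, round, 120 mm across the rim, 14 mm high; flat inner floor about 60 mm across, 6 mm above its underside. Origin: centre of its underside, on the tray's top face. Its axes are parallel to the tray's. It stands within 30 mm of the tray's middle, along the tray.
- cup_mid (a point): The small cup: white, no handle, open on top, 60 mm across (straight sides from 20 mm up), foot 40 mm across, 60 mm high, about 150 g. Point: its centre, 30 mm above its underside. z is up.
- jug_mid (a point): The milk jug: polished steel cylinder 56 mm across and 80 mm high, open on top, about 250 g, with a wire handle that stands out to 56 mm from the axis on one side and a small pouring lip opposite. Point: the centre of the cylinder, 40 mm above its underside. z is up, y points to the handle; the sides at +x and -x are free to grip.
- pot_mid (a point): The sugar pot: low polished steel pot, 64 mm across with straight sides, 50 mm high, open on top with a mouth 56 mm across, no handle, about 220 g. Point: its centre, 25 mm above its underside. z is up.
- lid_knob (a point): The lid of the sugar pot, lying right way up on the counter: polished steel disc 70 mm across and 6 mm thick, under it a plug 46 mm across and 5 mm deep that goes into the pot's mouth, on it an upright knob 20 mm across and 22 mm high. Point: centre of the knob, 22 mm above the plug's underside (11 mm above the disc's top face), so 17 mm above the pot's rim when the lid is on. z is up. About 80 g.
- mug: Bystander: the big white mug with a handle, 84 mm across, 95 mm high. Origin: centre of its underside. Leave it.
- jar: Bystander: bellied blue jar, 90 mm across, 120 mm high, between the robot and the tray, on the right. Origin: centre of its underside. Leave it.
- bowl: Bystander: copper bowl, 130 mm across, 60 mm high, beyond the tray. Origin: centre of its underside. Leave it.
Mind the look-alikes: they are no part of the job. Leave any yellow look-alike of the part that bears cup_mid alone.

How it is judged (in metres and radians):
At the end, for the whole second after the job is handed in: Cup on the saucer within 12 mm of centre; jug (left, handle away within 45 deg) and pot (right) on the tray, 5 to 35 mm off the saucer's rim and within 15 mm of straight left or right along the tray; lid seated level on the pot. All upright, released, at rest (horizontal distance between cup_mid and saucer below 0.012 m and z of cup_mid in the frame of saucer between 0.032 and 0.04 m and y of jug_mid in the frame of saucer between 0.093 and 0.123 m and x of jug_mid in the frame of saucer between -0.015 and 0.015 m and z of jug_mid in the frame of saucer between 0.036 and 0.044 m and y of saucer in the frame of jug_mid below -0.06 m and y of pot_mid in the frame of saucer between -0.127 and -0.097 m and x of pot_mid in the frame of saucer between -0.015 and 0.015 m and z of pot_mid in the frame of saucer between 0.021 and 0.029 m and horizontal distance between lid_knob and pot_mid below 0.008 m and z of lid_knob in the frame of pot_mid between 0.038 and 0.045 m and angle between each of cup_mid, jug_mid, pot_mid, lid_knob's own z axis and vertical below 0.1 rad and linear speed of each of cup, jug, pot, lid below 0.02 m/s and angular speed of each of cup, jug, pot, lid below 0.2 rad/s); the robot touches nothing.
It fails at once if the big mug is moved by more than 30 mm or tipped (distance of mug from where it was at the start of the episode above 0.03 m or angle between mug's own z axis and vertical above 0.3 rad).
It fails at once if the blue jar or the copper bowl is moved by more than 30 mm or tipped (distance of any of jar, bowl from where it was at the start of the episode above 0.03 m or angle between any of jar, bowl's own z axis and vertical above 0.3 rad).
It fails at once if a piece is dropped or rushed onto the tray (over 0.6 m/s within 30 mm of its resting height there) ((horizontal distance between cup_mid and saucer below 0.14 m and z of cup_mid in the frame of saucer below 0.066 m and linear speed of cup above 0.6 m/s) or (horizontal distance between jug_mid and saucer below 0.14 m and z of jug_mid in the frame of saucer below 0.07 m and linear speed of jug above 0.6 m/s) or (horizontal distance between pot_mid and saucer below 0.14 m and z of pot_mid in the frame of saucer below 0.055 m and linear speed of pot above 0.6 m/s) or (horizontal distance between lid_knob and saucer below 0.14 m and z of lid_knob in the frame of saucer below 0.097 m and linear speed of lid above 0.6 m/s)).
It also fails if it takes over 93 s, if anything falls off the work surface, if the arm or the gripper's body presses on something with over 40 N, if the wrist force passes 120 N, or if a joint passes its speed limit or range.

## Working session

There is one attempt and no reset: what is moved stays moved. The work goes in short steps, Python scripts to look and compute and a shell command to move; the robot and the scene stay as the last step left them, time stands still between calls to the robot, and variables do not carry over. Pictures are saved under pics/ and viewed, at most 14 in all, crops included, and the job is handed in when it is done.

```bash
ls; mkdir -p pics; python3 - <<'E'
from bench import *
import cv2,numpy as np
print(sense())
for n in("scene","top"):
    p,d=snapshot(n);cv2.imwrite(f"pics/{n}0.png",p[:,:,::-1]);np.save(f"{n}0.npy",d);print(n,calibration(n),(d>0).mean())
E
```

```text
pics
{'time': 0.0, 'joint_pos': array([-7.69723945e+01,  7.51582470e+00,  8.53306889e+01, -1.28600339e-03,
        8.72625431e+01, -4.89373889e+00]), 'qd': array([-0.04937574, -0.02131477, -0.10196608, -0.05028512, -0.05008642,
        0.00997499]), 'joint_efforts': array([ 2.26198740e-04, -5.69389236e+01, -5.00556171e+01, -2.00746704e-04,
        1.48290658e-02, -1.51521232e-05]), 'tool_pos': array([ 184.51473108, -570.37094981,  252.22342805]), 'tcp_rot': array([-1.79891231e+02, -8.02367645e-03,  1.79213994e+01]), 'ft_force': array([-0.34636908, -0.57346758,  0.89741007]), 'wrist_torque': array([ 0.03882987, -0.0287365 ,  0.02632493]), 'grip_force': 0.0, 'finger_gap': 85.61479216135247}
scene {'fovy': 43.610616318150704, 'cx': 318.03036079015783, 'cy': 238.6082819044258, 'rvec': array([ 1.78388617,  1.5097224 , -0.74747021]), 'tvec': array([-151.23514108, -284.30927008, 2095.04202386])} 0.9896256510416667
top {'fovy': 52.624342017949225, 'cx': 317.64849962413683, 'cy': 241.62204584129577, 'rvec': array([ 2.14748206, -2.14821427,  0.11471007]), 'tvec': array([  67.23530899,  541.65932645, 1018.88208999])} 0.9960774739583333
```

View pics/scene0.png

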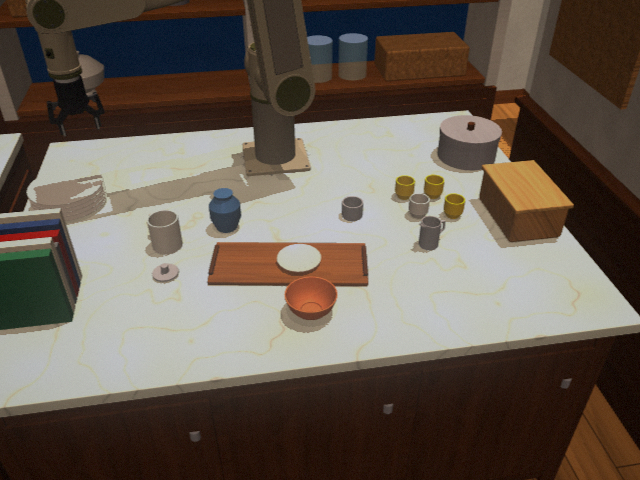

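View pics/top0.png

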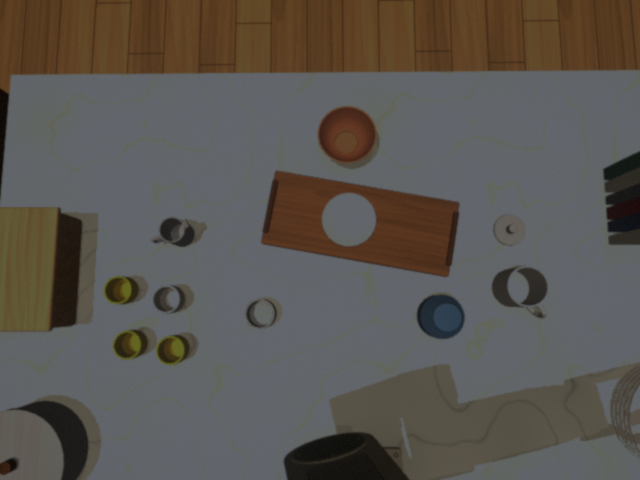

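Candidates in the top view:
- **Small cup:** white at (168,298). The yellow look-alikes are at (120,290), (129,344) and (173,349), and the big white mug with a handle is at (525,287).
- **Jug:** grey at (173,232), handle towards the lower left (155,240).
- **Pot:** low steel at (262,312).
- **Lid:** (510,230).

I'll measure these and check them in one close crop.

```bash
cat > h.py <<'E'
import numpy as np,cv2
from bench import *
def cam(n):
    c=calibration(n);f=240/np.tan(np.radians(c["fovy"]/2));R=cv2.Rodrigues(c["rvec"])[0]
    return f,c["cx"],c["cy"],R,c["tvec"]
def cloud(n,d):
    f,cx,cy,R,t=cam(n);v,u=np.mgrid[:480,:640]
    P=np.stack([(u-cx)/f*d,(v-cy)/f*d,d],-1)-t
    return P@R
def ray(n,u,v,z):
    f,cx,cy,R,t=cam(n);o=-R.T@t;r=R.T@np.array([(u-cx)/f,(v-cy)/f,1]);return o+r*(z-o[2])/r[2]
def pix(n,p):
    f,cx,cy,R,t=cam(n);q=R@np.asarray(p)+t;return q[:2]/q[2]*f+[cx,cy]
def circ(p):
    A=np.c_[2*p,np.ones(len(p))];s=np.linalg.lstsq(A,(p**2).sum(1),rcond=None)[0]
    return s[0],s[1],np.sqrt(s[2]+s[0]**2+s[1]**2)
E
python3 - <<'E'
from h import *
d=np.load("top0.npy");ds=np.load("scene0.npy");P=cloud("top",d);S=cloud("scene",ds)
img=cv2.imread("pics/top0.png")
print("counter z",np.median(P[400:440,200:300,2]),np.median(P[150:200,500:600,2]), np.median(S[330:345,150:250,2]))
for n,(u,v,r) in dict(cup=(168,298,17),jug=(173,232,17),pot=(262,312,19),lid=(510,230,20),mug=(518,287,24),jar=(441,316,26),bowl=(347,135,32),saucer=(349,220,27)).items():
    Q=P[v-r-3:v+r+4,u-r-3:u+r+4].reshape(-1,3);zt=np.percentile(Q[:,2],98)
    k=Q[Q[:,2]>zt-6];c=circ(k[:,:2].astype(float))
    (mx,my),mr=cv2.minEnclosingCircle(k[:,:2].astype(np.float32))
    # scene view: points near
    near=(np.hypot(S[...,0]-mx,S[...,1]-my)<mr+8)&(S[...,2]>5);s=S[near]
    zs=np.percentile(s[:,2],98) if len(s) else 0; ks=s[s[:,2]>zs-6]
    (sx,sy),sr=cv2.minEnclosingCircle(ks[:,:2].astype(np.float32)) if len(ks) else ((0,0),0)
    print(n,"ztop %.0f n%d enc %.0f %.0f r%.0f | scene z %.0f enc %.0f %.0f r%.0f"%(zt,len(k),mx,my,mr,zs,sx,sy,sr))
hsv=cv2.cvtColor(img,cv2.COLOR_BGR2HSV)
m=cv2.inRange(hsv,(2,110,40),(18,255,255));m[:165]=0;m[285:]=0;m[:,:250]=0;m[:,470:]=0
c=max(cv2.findContours(m,0,2)[0],key=cv2.contourArea);b=cv2.boxPoints(cv2.minAreaRect(c))
w=np.array([ray("top",*q,19)[:2] for q in b]);print("tray",w.round(),w.mean(0).round(1),np.linalg.norm(w-np.roll(w,1,0),axis=1).round())
print(np.degrees(np.arctan2(*(w-np.roll(w,1,0)).T[::-1])).round(1))
cv2.imwrite("pics/crop.png",cv2.resize(cv2.convertScaleAbs(img[205:375,90:290],alpha=2),None,fx=3.5,fy=3.5,interpolation=2))
E
```

```text
counter z 0.7105833923019508 0.24132221663500142 -0.36841787983364577
cup ztop 62 n184 enc 418 231 r184 | scene z 70 enc 456 365 r117
jug ztop 82 n183 enc 493 223 r194 | scene z 78 enc 568 376 r37
pot ztop 52 n181 enc 398 134 r88 | scene z 52 enc 390 190 r35
lid ztop 33 n79 enc 495 -157 r222 | scene z 118 enc 386 -183 r30
mug ztop 97 n274 enc 432 -172 r221 | scene z 119 enc 386 -183 r30
jar ztop 122 n632 enc 391 -82 r131 | scene z 122 enc 386 -183 r30
bowl ztop 61 n431 enc 625 20 r216 | scene z 59 enc 775 3 r69
saucer ztop 30 n886 enc 530 17 r124 | scene z 29 enc 593 3 r63
tray [[ 541.  192.]
 [ 706.  165.]
 [ 629. -249.]
 [ 468. -215.]] [585.9 -26.9] [413. 167. 421. 165.]
[  79.9   -9.1 -100.5  168.2]
```

View pics/crop.png

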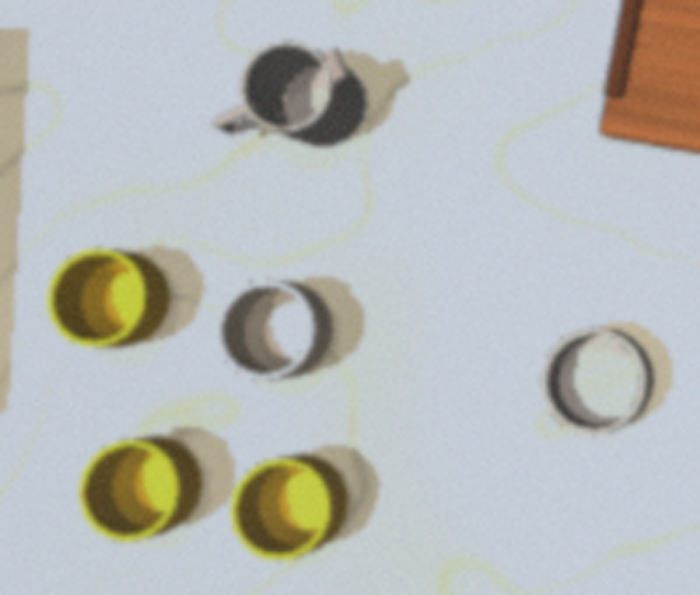

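The crop shows the white cup's rim centred at about (167,299) in the full image, between the three yellow cups. The jug's rim is at about (172,230) with its handle tip at (153,241) and lip on the opposite side. The pot is at (261,313). The enclosing circles picked up stray depth pixels, so I'll refit around these seeds.

```bash
cat >> h.py <<'E'
def fit(n,P,xy,r,z,tol=5):
    """robust rim circle: points at height z near seed"""
    dd=np.hypot(P[...,0]-xy[0],P[...,1]-xy[1]);k=P[(dd<r+12)&(abs(P[...,2]-z)<tol)]
    if len(k)<8:return None
    p=k[:,:2].astype(float);c=np.array(xy,float)
    for _ in range(20):
        v=p-c;q=np.hypot(*v.T);rr=q-r;w=abs(rr)<6
        if w.sum()<8:break
        c=c+np.linalg.lstsq(v[w]/q[w,None],rr[w],rcond=None)[0]
    return c.round(1),int(w.sum()),np.median(k[:,2]).round(1)
E
python3 - <<'E'
from h import *
P=cloud("top",np.load("top0.npy"));S=cloud("scene",np.load("scene0.npy"))
for n,(u,v,z,r) in dict(cup=(167.7,299.3,60,29),y1=(119,290,60,29),y2=(128,344,60,29),y3=(171,350,60,29),jug=(172.3,230.1,80,27),pot=(261.4,313,50,30),lid=(508,230,11,33),knob=(511,229,33,8),mug=(518,287,95,41),bowl=(347,133,60,63),saucer=(349,219,28,58)).items():
    s=ray("top",u,v,z);print(n,s[:2].round(),fit("top",P,s[:2],r,z),fit("scene",S,s[:2],r,z))
h=ray("top",153.4,240.7,70);print("handle",h)
# tray corners via depth edges: tray points height 8..30
M=((P[...,2]>8)&(P[...,2]<30)).astype(np.uint8);M[:165]=0;M[285:]=0;M[:,:250]=0;M[:,470:]=0
M=cv2.morphologyEx(M,cv2.MORPH_OPEN,np.ones((5,5)))
c=max(cv2.findContours(M,0,2)[0],key=cv2.contourArea);b=cv2.boxPoints(cv2.minAreaRect(c));print(b.round(1))
w=np.array([ray("top",*q,16)[:2] for q in b]);print(w.round(),w.mean(0),np.linalg.norm(w-np.roll(w,1,0),axis=1).round());print(np.degrees(np.arctan2(*(w-np.roll(w,1,0)).T[::-1])).round(1))
hs=cv2.cvtColor(cv2.imread("pics/top0.png"),cv2.COLOR_BGR2HSV)
m=((hs[...,1]<80)&(hs[...,2]>90)).astype(np.uint8);print(hs[219,349],hs[190,300])
q=np.zeros_like(m);q[185:255,315:385]=m[185:255,315:385]
c=max(cv2.findContours(q,0,2)[0],key=cv2.contourArea);(u,v),(a,b2),_=cv2.fitEllipse(c);print("saucer",u,v,a,b2,ray("top",u,v,28))
E
```

```text
cup [417. 381.] (array([418.4, 385.8]), 185, np.float64(59.9)) (array([419.9, 388.6]), 86, np.float64(58.3))
y1 [436. 485.] (array([437.5, 488.8]), 196, np.float64(59.9)) (array([440.4, 490.9]), 80, np.float64(58.8))
y2 [325. 461.] (array([323.9, 463.5]), 206, np.float64(59.9)) (array([327.1, 466. ]), 81, np.float64(58.8))
y3 [313. 370.] (array([313. , 372.7]), 202, np.float64(60.1)) (array([316.4, 375.2]), 73, np.float64(58.9))
jug [561. 371.] (array([563.3, 372.1]), 172, np.float64(79.8)) (array([565.8, 374.3]), 101, np.float64(78.8))
pot [389. 185.] (array([387.8, 189.6]), 177, np.float64(50.4)) (array([390.4, 192.1]), 87, np.float64(49.2))
lid [ 570. -353.] (array([ 571.7, -356. ]), 302, np.float64(11.0)) (array([ 573.8, -353.5]), 137, np.float64(10.7))
knob [ 569. -352.] (array([ 571. , -355.3]), 67, np.float64(33.2)) (array([ 575.9, -353.1]), 38, np.float64(33.0))
mug [ 442. -336.] (array([ 443.9, -355.7]), 214, np.float64(94.6)) (array([ 447.2, -353.1]), 100, np.float64(93.4))
bowl [777.   3.] (array([774.,   4.]), 432, np.float64(59.3)) (array([777.5,   6.5]), 297, np.float64(58.7))
saucer [592.  -2.] (array([5.923e+02, 3.000e-01]), 521, np.float64(26.1)) (array([595. ,   3.3]), 210, np.float64(25.7))
handle [539.71490198 413.213286    70.        ]
[[259.7 244. ]
 [272.7 169.3]
 [461.6 202.1]
 [448.6 276.9]]
[[ 539.  196.]
 [ 709.  169.]
 [ 632. -252.]
 [ 466. -218.]] [586.38189568 -26.34085474] [420. 172. 428. 169.]
[  80.    -8.9 -100.3  168.4]
[107  21 107] [ 12 158  87]
saucer 348.3766174316406 218.89402770996094 52.05400085449219 52.969905853271484 [ 5.92695593e+02 -2.36746034e-01  2.80000000e+01]
```

Both views agree to about 3 mm, so I'll use their averages:

| Item | x | y |
|---|---|---|
| Cup | 419 | 387 |
| Jug | 564.5 | 373 |
| Pot | 389 | 191 |
| Lid | 573 | -354 |
| Saucer | 594 | 2 |

The jug's handle points at about 121°, and the tray yaw is about -10°. Next is a helper that gives the shifts in tool axes.

```bash
cat > go.py <<'E'
import sys,json,numpy as np
from bench import sense
from scipy.spatial.transform import Rotation as Ro
s=sense();R=Ro.from_euler("xyz",s["tcp_rot"],degrees=True).as_matrix()
print("t%.1f"%s["time"],s["tool_pos"].round(1),s["tcp_rot"].round(1),"F",s["ft_force"].round(1),"gap %.1f grip %.1f"%(s["finger_gap"],s["grip_force"]))
for w in json.loads(sys.argv[1]):
    t=-np.radians((w[3]-s["tcp_rot"][2]+180)%360-180)
    print(w,"->",((R.T@(np.array(w[:3])-s["tool_pos"]))/10).round(2),round(t,3))
E
python3 go.py '[[500,-100,260,80],[419,387,180,132.7],[419,387,43,132.7]]'
```

```text
t0.1 [ 184.5 -570.4  252.3] [-179.9   -0.    17.9] F [-0.2 -0.2 -0.2] gap 85.2 grip 0.0
[500, -100, 260, 80] -> [ 44.49 -35.05  -0.7 ] -1.083
[419, 387, 180, 132.7] -> [ 51.77 -83.87   7.38] -2.003
[419, 387, 43, 132.7] -> [ 51.77 -83.85  21.08] -2.003
```

```bash
python3 -m crank '[[44.5,-35,-0.7,-1.083,8.5],[44.5,-35,-0.7,-1.083,8.5],[44.5,-35,-0.7,-1.083,8.5],[44.5,-35,-0.7,-1.083,8.5],[44.5,-35,-0.7,-1.083,8.5],[44.5,-35,-0.7,-1.083,8.5],[44.5,-35,-0.7,-1.083,8.5],[44.5,-35,-0.7,-1.083,8.5],[44.5,-35,-0.7,-1.083,8.5],[44.5,-35,-0.7,-1.083,8.5],[51.8,-83.9,7.4,-2.0,8.5],[51.8,-83.9,7.4,-2.0,8.5],[51.8,-83.9,7.4,-2.0,8.5],[51.8,-83.9,7.4,-2.0,8.5],[51.8,-83.9,7.4,-2.0,8.5],[51.8,-83.9,7.4,-2.0,8.5],[51.8,-83.9,7.4,-2.0,8.5],[51.8,-83.9,7.4,-2.0,8.5],[51.8,-83.9,7.4,-2.0,8.5],[51.8,-83.9,7.4,-2.0,8.5]]' 40; python3 go.py '[[419,387,150,132.7],[419,387,43,132.7]]'
```

```text
time: 2.1
tool_pos: [422.5, 339.1, 186.0]
tcp_rot: [-180.0, 0.0, 132.5]
ft_force: [1.7, -0.2, 0.4]
finger_gap: 84.9
grip_force: 0.0
t2.1 [422.5 339.1 186. ] [-180.     0.   132.5] F [ 1.7 -0.2  0.4] gap 84.9 grip 0.0
[419, 387, 150, 132.7] -> [3.77 2.97 3.6 ] -0.003
[419, 387, 43, 132.7] -> [ 3.77  2.98 14.3 ] -0.003
```

```bash
python3 -m crank '[[3.8,3,2.6,0,8.5],[3.8,3,2.6,0,8.5],[3.8,3,2.6,0,8.5],[3.8,3,2.6,0,8.5]]'; python3 go.py '[[419,387,43,132.7]]'; python3 - <<'E'
from h import *
for n in("top","scene"):
    p,d=snapshot(n);u,v=pix(n,[419,387,60]).astype(int);print(u,v)
    w=(80,60);a=p[max(v-60,0):v+60,max(u-80,0):u+80,::-1];cv2.imwrite(f"pics/c_{n}.png",cv2.resize(cv2.convertScaleAbs(a,alpha=1.6 if n=="top" else 1),None,fx=4,fy=4))
a=cv2.imread("pics/c_top.png");b=cv2.imread("pics/c_scene.png");cv2.imwrite("pics/c1.png",cv2.resize(np.hstack([a,b]),(800,300)))
E
```

```text
time: 2.5
tool_pos: [420.0, 384.7, 160.8]
tcp_rot: [-180.0, 0.0, 132.5]
ft_force: [-1.0, 0.5, 0.4]
finger_gap: 85.2
grip_force: 0.0
t2.5 [420.  384.7 160.8] [-180.     0.   132.5] F [-1.   0.5  0.4] gap 85.2 grip 0.0
[419, 387, 43, 132.7] -> [ 0.24  0.08 11.78] -0.003
165 298
418 198
```

View pics/c1.png

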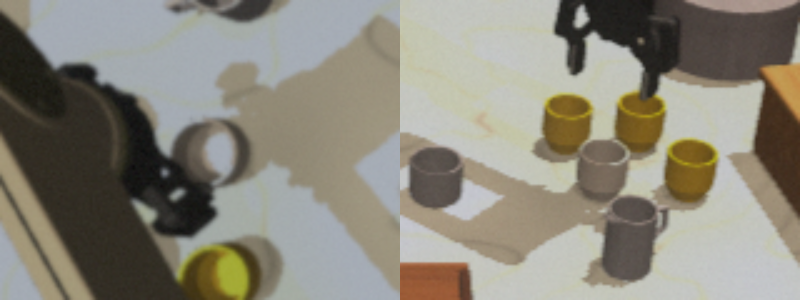

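Left crop (top view): the gripper sits to the left of the cup. Right crop (scene view): it hangs behind and above the cup, over the yellow cups. That may just be parallax at 160 mm height, so I'll project the measured TCP into both images to check.

```bash
python3 - <<'E'
from h import *
s=sense();print(s["tool_pos"],s["joint_pos"])
for n in("top","scene"):
    p,d=snapshot(n);P=cloud(n,d);f,cx,cy,R,t=cam(n);print(n,"cam at",(-R.T@t).round(),"tcp pix",pix(n,s["tool_pos"]),"tips",pix(n,s["tool_pos"]+[31,29,-15]),pix(n,s["tool_pos"]-[31,29,15]))
    k=P[(np.hypot(P[...,0]-419,P[...,1]-387)<90)&(P[...,2]>75)&(P[...,2]<175)]
    print(len(k),k[k[:,2].argsort()[:5]].round() if len(k) else "")
    if len(k):print(k.mean(0).round(),k.min(0).round(),k.max(0).round())
E
```

```text
[420.66667864 384.53951982 161.69976311] [ 3.72864325e+01  6.28241106e+00  9.62791964e+01 -1.60535884e-02
  7.73552386e+01 -5.14130207e+00]
top cam at [ 410.   47. 1080.] tcp pix [148.56345536 296.93534494] tips [137.19310307 280.86938618] [165.75332174 313.34268858]
36 [[457. 407. 154.]
 [389. 346. 158.]
 [391. 344. 158.]
 [385. 343. 159.]
 [458. 405. 159.]]
[415. 367. 167.] [382. 341. 154.] [466. 415. 175.]
scene cam at [1836. -151. 1048.] tcp pix [421.77249008 168.90573046] tips [434.33015305 178.12985458] [408.44605248 168.80649179]
84 [[454. 411. 152.]
 [391. 353. 154.]
 [392. 356. 154.]
 [388. 360. 155.]
 [460. 415. 155.]]
[423. 382. 166.] [374. 343. 152.] [472. 429. 175.]
```

The finger tips bracket the TCP axis as they should, and when open they reach only about 10 mm ahead of the TCP. Descending.

```bash
python3 -m crank '[[0.3,0.1,5,0,8.5],[0.3,0.1,8.5,0,8.5],[0.3,0.1,11,0,8.5],[0.3,0.1,12.3,0,8.5],[0.3,0.1,12.3,0,8.5],[0.3,0.1,12.3,0,4],[0.3,0.1,12.3,0,4],[0.3,0.1,12.3,0,4],[0.3,0.1,12.3,0,4],[0.3,0.1,12.3,0,4],[0.3,0.1,12.3,0,4]]' 40; python3 go.py '[[419,387,180,132.7]]'
```

```text
time: 3.8
tool_pos: [420.1, 389.4, 40.3]
tcp_rot: [179.8, 0.0, 132.5]
ft_force: [-0.3, -1.1, 7.2]
finger_gap: 59.7
grip_force: 43.9
t3.8 [420.1 389.4  40.3] [179.8   0.  132.5] F [-0.3 -1.1  7.2] gap 59.7 grip 43.9
[419, 387, 180, 132.7] -> [ -0.11  -0.19 -13.98] -0.003
```

Cup gripped at 59.7 mm. I'll lift it and carry it above the saucer.

```bash
python3 go.py '[[420,389,170,132.5],[594,2,150,80]]'
```

```text
t3.8 [420.1 389.4  40.3] [179.8   0.  132.5] F [-0.3 -1.1  7.2] gap 59.7 grip 43.9
[420, 389, 170, 132.5] -> [ -0.03   0.02 -12.97] 0.0
[594, 2, 150, 80] -> [-40.31 -13.32 -11.01] 0.917
```

```bash
python3 -m crank '[[0,0,-3,0,4],[0,0,-7,0,4],[0,0,-11,0,4],[-3,-1,-13,0.1,4],[-7,-2.3,-13,0.2,4],[-11.5,-3.8,-13,0.3,4],[-16,-5.3,-13,0.4,4],[-20.5,-6.8,-13,0.5,4],[-25,-8.3,-13,0.6,4],[-29.5,-9.8,-12,0.7,4],[-34,-11.2,-11,0.8,4],[-37.5,-12.4,-11,0.9,4],[-40.3,-13.3,-11,0.917,4],[-40.3,-13.3,-11,0.917,4],[-40.3,-13.3,-11,0.917,4],[-40.3,-13.3,-11,0.917,4],[-40.3,-13.3,-11,0.917,4]]'; python3 go.py '[[594,2,62,80]]'; python3 - <<'E'
from h import *
for n in("top","scene"):
    p,d=snapshot(n);P=cloud(n,d);s=sense()["tool_pos"]
    print(n,s.round(1),"cup rim",fit(n,P,s[:2],29,s[2]+20,6),"saucer",fit(n,P,[594,2],58,28,5))
    cv2.imwrite(f"pics/p_{n}.png",p[:,:,::-1])
E
```

```text
time: 5.5
tool_pos: [592.6, 2.6, 147.9]
tcp_rot: [180.0, -0.0, 80.1]
ft_force: [-0.0, 0.4, -0.5]
finger_gap: 59.7
grip_force: 44.1
t5.5 [592.6   2.6 147.9] [180.   -0.   80.1] F [-0.   0.4 -0.5] gap 59.7 grip 44.1
[594, 2, 62, 80] -> [-0.04  0.15  8.59] 0.001
top [592.6   2.6 147.9] cup rim (array([592.3,   1.2]), 28, np.float64(167.2)) saucer (array([597.1,  -1.2]), 426, np.float64(26.3))
scene [592.6   2.4 147.8] cup rim (array([593.7,   3.1]), 70, np.float64(166.2)) saucer (array([594.1,   2.3]), 207, np.float64(25.7))
```

```bash
python3 -m crank '[[0,0.1,3,0,4],[0,0.1,5.5,0,4],[0,0.1,7,0,4],[0,0.1,7.8,0,4],[0,0.1,8.2,0,4],[0,0.1,8.4,0,4],[0,0.1,8.6,0,4],[0,0.1,8.7,0,4],[0,0.1,8.7,0,4]]'; python3 go.py '[[594,2,60,80],[594,2,160,80]]'
```

```text
time: 6.5
tool_pos: [594.1, 1.2, 61.1]
tcp_rot: [180.0, -0.0, 80.0]
ft_force: [0.4, -0.3, -0.9]
finger_gap: 59.8
grip_force: 44.1
t6.5 [594.1   1.2  61.1] [180.  -0.  80.] F [ 0.4 -0.3 -0.9] gap 59.8 grip 44.1
[594, 2, 60, 80] -> [ 0.08 -0.03  0.11] -0.001
[594, 2, 160, 80] -> [ 0.08 -0.02 -9.89] -0.001
```

Touchdown in small steps.

```bash
python3 -m crank '[[0,0,0.05,0,4],[0,0,0.1,0,4],[0,0,0.1,0,4]]'; python3 -m crank '[[0,0,0.05,0,4],[0,0,0.05,0,4],[0,0,0.05,0,4]]'
```

```text
time: 6.8
tool_pos: [594.1, 1.2, 60.3]
tcp_rot: [180.0, -0.0, 80.0]
ft_force: [-2.4, 1.1, 3.9]
finger_gap: 59.6
grip_force: 44.4
time: 7.1
tool_pos: [594.1, 1.2, 60.2]
tcp_rot: [180.0, -0.0, 80.0]
ft_force: [-4.9, -0.4, 8.2]
finger_gap: 59.4
grip_force: 44.9
```

```bash
python3 -m crank '[[0,0,0,0,7],[0,0,0,0,8.5],[0,0,0,0,8.5],[0,0,0,0,8.5],[0,0,-2,0,8.5],[0,0,-5,0,8.5],[0,0,-9,0,8.5],[0,0,-12,0,8.5],[0,0,-12,0,8.5],[0,0,-12,0,8.5]]'; python3 go.py '[[564.5,373,190,121.6]]'
```

```text
time: 8.1
tool_pos: [594.4, 1.2, 180.0]
tcp_rot: [179.9, -0.0, 80.0]
ft_force: [0.0, 0.8, -0.7]
finger_gap: 84.7
grip_force: 0.0
t8.1 [594.4   1.2 180. ] [179.9  -0.   80. ] F [ 0.   0.8 -0.7] gap 84.7 grip 0.0
[564.5, 373, 190, 121.6] -> [36.09 -9.42 -1.01] -0.727
```

```bash
python3 -m crank '[[36.1,-9.4,-1,-0.727,8.5],[36.1,-9.4,-1,-0.727,8.5],[36.1,-9.4,-1,-0.727,8.5],[36.1,-9.4,-1,-0.727,8.5],[36.1,-9.4,-1,-0.727,8.5],[36.1,-9.4,-1,-0.727,8.5],[36.1,-9.4,-1,-0.727,8.5],[36.1,-9.4,-1,-0.727,8.5],[36.1,-9.4,-1,-0.727,8.5],[36.1,-9.4,-1,-0.727,8.5],[36.1,-9.4,-1,-0.727,8.5],[36.1,-9.4,-1,-0.727,8.5]]'; python3 go.py '[[564.5,373,46,121.6]]'; python3 - <<'E'
from h import *
p,d=snapshot("scene");P=cloud("scene",d);print(fit("scene",P,[594,2],29,80,5),fit("scene",P,[594,2],58,28,5))
# jug handle in the scene view: points outside cylinder
dd=np.hypot(P[...,0]-565,P[...,1]-373.5);k=P[(dd>36)&(dd<62)&(P[...,2]>25)&(P[...,2]<80)];print(len(k),k.mean(0) if len(k) else "")
v=k.mean(0)[:2]-[565,373.5];print(np.degrees(np.arctan2(v[1],v[0])))
T=cloud("top",np.load("top0.npy"));dd=np.hypot(T[...,0]-564,T[...,1]-372.5)
for lo,hi in((32,40),(40,62)):
    k=T[(dd>lo)&(dd<hi)&(T[...,2]>25)&(T[...,2]<90)];a=np.degrees(np.arctan2(k[:,1]-372.5,k[:,0]-564));print(len(k),a.round())
cv2.imwrite("pics/j.png",cv2.resize(p[150:300,280:480,::-1],None,fx=4,fy=4))
E
```

```text
time: 9.3
tool_pos: [564.4, 371.5, 188.5]
tcp_rot: [-179.9, 0.0, 121.5]
ft_force: [0.5, 0.4, -0.3]
finger_gap: 85.1
grip_force: 0.0
t9.3 [564.4 371.5 188.5] [-179.9    0.   121.5] F [ 0.5  0.4 -0.3] gap 85.1 grip 0.0
[564.5, 373, 46, 121.6] -> [ 0.12  0.1  14.25] -0.001
(array([595.5,   2.9]), 106, np.float64(78.6)) (array([591.7,   2.7]), 160, np.float64(26.0))
39 [547.66267743 419.80111312  49.22818645]
110.52827241650768
36 [-54. -57. -57. -59. -60. -61. -65. -64. -67. -67. -69. -72. -74. -75.
 -76. -77. -77. -83. -82. -84. 108. 109. 112. 110. 114. 115. 116. 115.
 116. 117. 119. 119. 118. 119. 113. 117.]
47 [110. 111. 111. 112. 111. 113. 116. 117. 110. 113. 114. 115. 116. 117.
 117. 110. 111. 112. 113. 115. 115. 116. 117. 114. 113. 112. 114. 114.
 115. 116. 115. 117. 117. 117. 117. 115. 115. 116. 116. 117. 118. 118.
 117. 117. 117. 118. 118.]
```

View pics/j.png

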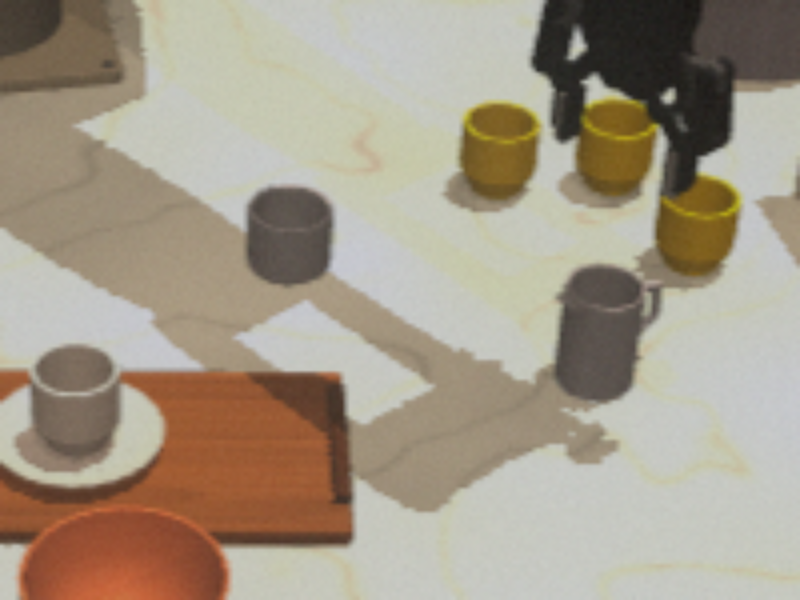

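The small cup stands upright on the saucer (crop (75,400)). The jug, at (603,330), is free on both sides with its handle to the right. Depth puts the handle at about 115°, so I'll turn by that much and descend.

```bash
python3 -m crank '[[0.1,0.1,4,0.113,8.5],[0.1,0.1,8,0.113,8.5],[0.1,0.1,11,0.113,8.5],[0.1,0.1,13,0.113,8.5],[0.1,0.1,14.2,0.113,8.5],[0.1,0.1,14.2,0.113,8.5],[0.1,0.1,14.2,0.113,8.5],[0.1,0.1,14.2,0.113,4],[0.1,0.1,14.2,0.113,4],[0.1,0.1,14.2,0.113,4],[0.1,0.1,14.2,0.113,4],[0.1,0.1,14.2,0.113,4],[0.1,0.1,14.2,0.113,4]]' 45; python3 go.py '[[564,373,170,115],[613,108,160,80]]'
```

```text
time: 10.65
tool_pos: [565.3, 374.9, 49.1]
tcp_rot: [179.9, 0.0, 115.2]
ft_force: [-1.5, -1.7, 6.3]
finger_gap: 54.5
grip_force: 43.7
t10.7 [565.3 374.9  49.1] [179.9   0.  115.2] F [-1.5 -1.7  6.3] gap 54.5 grip 43.7
[564, 373, 170, 115] -> [ -0.12  -0.17 -12.09] 0.003
[613, 108, 160, 80] -> [-26.18  -7.   -11.1 ] 0.614
```

```bash
python3 -m crank '[[0,0,-2,0,4],[0,0,-5,0,4],[0,0,-9,0,4],[-1,-0.3,-12,0,4],[-4,-1.1,-12.5,0.1,4],[-8,-2.1,-12.5,0.2,4],[-12.5,-3.3,-12.5,0.3,4],[-17,-4.6,-12.5,0.4,4],[-21,-5.6,-12,0.5,4],[-24.5,-6.6,-11.5,0.6,4],[-26.2,-7,-11.1,0.61,4],[-26.2,-7,-11.1,0.61,4],[-26.2,-7,-11.1,0.61,4],[-26.2,-7,-11.1,0.61,4]]'; python3 go.py '[[613,108,64,80]]'; python3 - <<'E'
from h import *
s=sense()["tool_pos"]
for n in("top","scene"):
    p,d=snapshot(n);P=cloud(n,d)
    print(n,"jug rim",fit(n,P,s[:2],27,s[2]+31,6),"saucer",fit(n,P,[594,2],58,28,5),"cup",fit(n,P,[594,2],29,80,4))
p=p[120:300,250:450,::-1];cv2.imwrite("pics/j2.png",cv2.resize(p,None,fx=3,fy=3))
E
```

```text
time: 12.05
tool_pos: [612.4, 109.0, 158.5]
tcp_rot: [180.0, -0.0, 80.3]
ft_force: [0.9, -0.2, -2.7]
finger_gap: 53.9
grip_force: 44.2
t12.1 [612.4 109.  158.5] [180.   -0.   80.3] F [ 0.9 -0.2 -2.7] gap 53.9 grip 44.2
[613, 108, 64, 80] -> [-0.09  0.07  9.45] 0.006
top jug rim (array([617.2, 100.4]), 74, np.float64(190.0)) saucer (array([592.3,   4.5]), 409, np.float64(26.4)) cup (array([592.7,   0.9]), 126, np.float64(80.2))
scene jug rim (array([614. , 109.7]), 68, np.float64(188.2)) saucer (array([592.6,   3.5]), 164, np.float64(26.2)) cup (array([596.1,   2.1]), 102, np.float64(79.0))
```

View pics/j2.png

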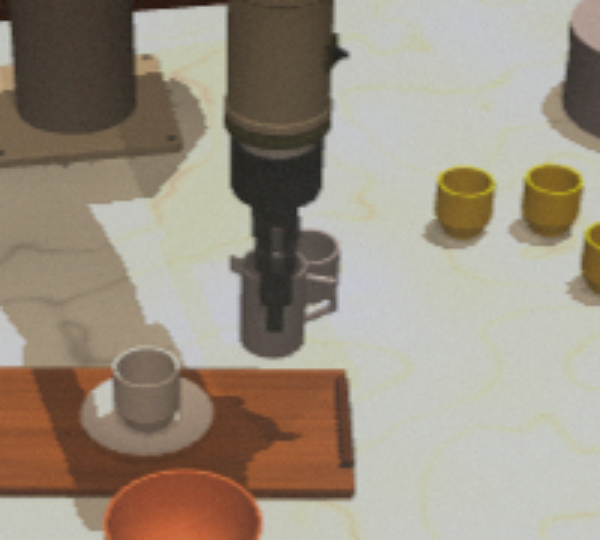

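The jug hangs upright with its handle to the right of the picture, which is the robot's left, away from the saucer. Lowering it.

```bash
python3 -m crank '[[-0.1,0.1,3,0,4],[-0.1,0.1,6,0,4],[-0.1,0.1,8,0,4],[-0.1,0.1,8.8,0,4],[-0.1,0.1,9.1,0,4],[-0.1,0.1,9.3,0,4],[-0.1,0.1,9.4,0,4],[-0.1,0.1,9.4,0,4],[-0.1,0.1,9.4,0,4]]';python3 -m crank '[[0,0,0.05,0,4],[0,0,0.1,0,4],[0,0,0.1,0,4]]'
```

```text
time: 13.05
tool_pos: [613.9, 106.4, 65.1]
tcp_rot: [179.9, -0.0, 80.2]
ft_force: [0.8, -0.3, -2.3]
finger_gap: 54.0
grip_force: 44.3
time: 13.35
tool_pos: [613.3, 106.3, 63.2]
tcp_rot: [180.0, -0.0, 80.2]
ft_force: [0.1, 0.2, -1.7]
finger_gap: 54.1
grip_force: 44.4
```

```bash
python3 -m crank '[[0,0,0.05,0,4],[0,0,0.1,0,4],[0,0,0.1,0,4]]';python3 -m crank '[[0,0,0.03,0,4],[0,0,0.03,0,4]]'
```

```text
time: 13.65
tool_pos: [613.3, 106.4, 63.1]
tcp_rot: [180.0, 0.0, 80.2]
ft_force: [-4.5, -1.3, 7.2]
finger_gap: 54.3
grip_force: 45.1
time: 13.85
tool_pos: [613.3, 106.4, 63.1]
tcp_rot: [180.0, 0.0, 80.2]
ft_force: [-6.1, -0.9, 9.7]
finger_gap: 54.3
grip_force: 45.3
```

```bash
python3 -m crank '[[0,0,0,0,7],[0,0,0,0,8.5],[0,0,0,0,8.5],[0,0,0,0,8.5],[0,0,-2,0,8.5],[0,0,-5,0,8.5],[0,0,-9,0,8.5],[0,0,-12,0,8.5],[0,0,-12,0,8.5],[0,0,-12,0,8.5]]'; python3 go.py '[[389,191,160,116]]'
```

```text
time: 14.85
tool_pos: [613.9, 106.4, 182.8]
tcp_rot: [179.9, -0.0, 80.2]
ft_force: [0.2, 0.3, -1.6]
finger_gap: 85.1
grip_force: 0.0
t14.8 [613.9 106.4 182.8] [179.9  -0.   80.2] F [ 0.2  0.3 -1.6] gap 85.1 grip 0.0
[389, 191, 160, 116] -> [  4.51 -23.6    2.23] -0.625
```

```bash
python3 -m crank '[[4.5,-23.6,2.2,-0.625,8.5],[4.5,-23.6,2.2,-0.625,8.5],[4.5,-23.6,2.2,-0.625,8.5],[4.5,-23.6,2.2,-0.625,8.5],[4.5,-23.6,2.2,-0.625,8.5],[4.5,-23.6,2.2,-0.625,8.5],[4.5,-23.6,2.2,-0.625,8.5],[4.5,-23.6,2.2,-0.625,8.5],[4.5,-23.6,2.2,-0.625,8.5],[4.5,-23.6,2.2,-0.625,8.5]]'; python3 go.py '[[389,191,27,116]]'; python3 - <<'E'
from h import *
T=[]
for n in("top","scene"):
    p,d=snapshot(n);P=cloud(n,d)
    print(n,"jug",fit(n,P,[614,107],27,94,4),"saucer",fit(n,P,[594,2],58,28,5),"cup",fit(n,P,[594,2],29,80,4),"pot",fit(n,P,[389,191],30,50,4),"lid",fit(n,P,[573,-354],33,11,4))
    cv2.imwrite(f"pics/q_{n}.png",p[:,:,::-1])
E
```

```text
time: 15.85
tool_pos: [389.1, 190.5, 159.8]
tcp_rot: [-180.0, 0.0, 115.9]
ft_force: [0.5, 0.1, 0.5]
finger_gap: 84.9
grip_force: 0.0
t15.8 [389.1 190.5 159.8] [-180.     0.   115.9] F [0.5 0.1 0.5] gap 84.9 grip 0.0
[389, 191, 27, 116] -> [5.000e-02 1.000e-02 1.328e+01] -0.001
top jug (array([611.7, 104.5]), 146, np.float64(94.3)) saucer (array([5.923e+02, 2.000e-01]), 519, np.float64(26.3)) cup (array([ 5.927e+02, -1.000e-01]), 168, np.float64(80.0)) pot (array([388.1, 190.1]), 59, np.float64(50.5)) lid (array([ 571.3, -355. ]), 305, np.float64(11.2))
scene jug (array([614.5, 106.8]), 99, np.float64(92.8)) saucer (array([592.4,   4.2]), 164, np.float64(26.1)) cup (array([595.3,   2.1]), 95, np.float64(79.4)) pot (array([390.7, 192.6]), 80, np.float64(48.9)) lid (array([ 573.8, -352.1]), 134, np.float64(10.6))
```

View pics/q_scene.png

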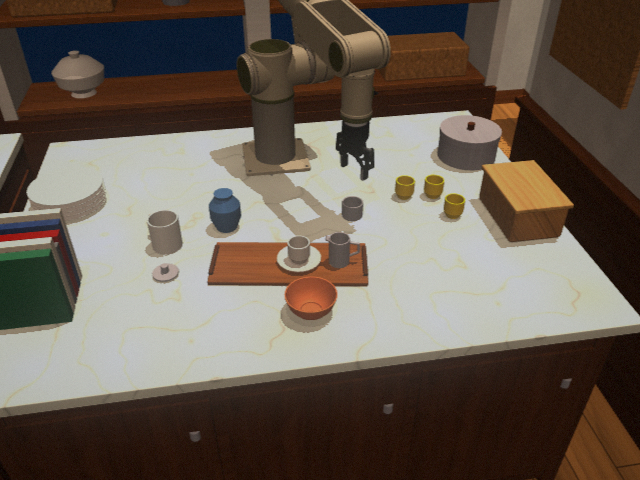

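The jug stands on the tray left of the saucer at (340,250), handle outward, and the cup stands on the saucer at (299,250). The top view gives the jug 106 mm along the tray and 1 mm across. Now the pot.

```bash
python3 -m crank '[[0.05,0,4,0,8.5],[0.05,0,8,0,8.5],[0.05,0,11,0,8.5],[0.05,0,12.5,0,8.5],[0.05,0,13.1,0,8.5],[0.05,0,13.1,0,8.5],[0.05,0,13.1,0,4],[0.05,0,13.1,0,4],[0.05,0,13.1,0,4],[0.05,0,13.1,0,4],[0.05,0,13.1,0,4],[0.05,0,13.1,0,4]]' 45; python3 go.py '[[389,191,170,116],[574.5,-108.5,150,80]]'
```

```text
time: 17.15
tool_pos: [389.5, 191.8, 30.6]
tcp_rot: [179.8, 0.0, 116.0]
ft_force: [-1.3, -1.1, 6.6]
finger_gap: 62.3
grip_force: 50.0
t17.1 [389.5 191.8  30.6] [179.8   0.  116. ] F [-1.3 -1.1  6.6] gap 62.3 grip 50.0
[389, 191, 170, 116] -> [ -0.05  -0.04 -13.94] 0.0
[574.5, -108.5, 150, 80] -> [-35.1    3.49 -11.92] 0.629
```

```bash
python3 -m crank '[[0,0,-2,0,4],[0,0,-5,0,4],[0,0,-9,0,4],[-1,0.1,-12,0,4],[-4,0.4,-13,0.1,4],[-8,0.8,-13,0.2,4],[-12.5,1.2,-13,0.3,4],[-17,1.7,-13,0.4,4],[-21.5,2.1,-13,0.5,4],[-26,2.6,-13,0.6,4],[-30.5,3,-12.5,0.63,4],[-33.5,3.3,-12,0.63,4],[-35.1,3.5,-11.9,0.63,4],[-35.1,3.5,-11.9,0.63,4],[-35.1,3.5,-11.9,0.63,4],[-35.1,3.5,-11.9,0.63,4]]'; python3 go.py '[[574.5,-108.5,46,80]]'; python3 - <<'E'
from h import *
s=sense()["tool_pos"]
for n in("scene",):
    p,d=snapshot(n);P=cloud(n,d)
    print(n,"pot",fit(n,P,s[:2],30,s[2]+20,5),"saucer",fit(n,P,[594,2],58,28,5))
E
```

```text
time: 18.75
tool_pos: [573.2, -107.9, 148.0]
tcp_rot: [-180.0, -0.0, 80.0]
ft_force: [-0.3, 0.1, -2.8]
finger_gap: 62.7
grip_force: 50.7
t18.8 [ 573.2 -107.9  148. ] [-180.   -0.   80.] F [-0.3  0.1 -2.8] gap 62.7 grip 50.7
[574.5, -108.5, 46, 80] -> [-0.04  0.14 10.2 ] -0.001
scene pot (array([ 575.1, -106.4]), 66, np.float64(165.9)) saucer (array([592.5,   2.2]), 166, np.float64(26.2))
```

```bash
python3 -m crank '[[0,0.1,3,0,4],[0,0.1,6,0,4],[0,0.1,8.5,0,4],[0,0.1,9.4,0,4],[0,0.1,9.7,0,4],[0,0.1,9.9,0,4],[0,0.1,10,0,4],[0,0.1,10.1,0,4],[0,0.1,10.1,0,4]]';python3 -m crank '[[0,0,0.05,0,4],[0,0,0.1,0,4],[0,0,0.1,0,4]]';python3 -m crank '[[0,0,0.05,0,4],[0,0,0.05,0,4],[0,0,0.05,0,4]]'
```

```text
time: 19.7
tool_pos: [575.0, -109.1, 47.7]
tcp_rot: [179.9, 0.0, 79.9]
ft_force: [0.3, -0.2, -2.4]
finger_gap: 62.9
grip_force: 50.6
time: 20.0
tool_pos: [574.4, -108.9, 45.8]
tcp_rot: [-180.0, -0.0, 79.9]
ft_force: [-0.2, 1.3, -1.6]
finger_gap: 62.7
grip_force: 50.6
time: 20.3
tool_pos: [574.5, -108.9, 45.3]
tcp_rot: [-180.0, -0.0, 79.9]
ft_force: [0.4, -0.7, -2.0]
finger_gap: 62.6
grip_force: 50.6
```

```bash
python3 -m crank '[[0,0,0.05,0,4],[0,0,0.1,0,4],[0,0,0.1,0,4]]';python3 -m crank '[[0,0,0.05,0,4],[0,0,0.05,0,4],[0,0,0.05,0,4]]'
```

```text
time: 20.6
tool_pos: [574.6, -108.9, 44.6]
tcp_rot: [180.0, 0.0, 79.9]
ft_force: [-1.6, 0.8, 2.1]
finger_gap: 62.5
grip_force: 51.0
time: 20.9
tool_pos: [574.6, -108.9, 44.6]
tcp_rot: [180.0, 0.0, 79.9]
ft_force: [-5.6, 0.7, 6.9]
finger_gap: 62.6
grip_force: 51.5
```

```bash
python3 -m crank '[[0,0,0,0,7.5],[0,0,0,0,8.5],[0,0,0,0,8.5],[0,0,0,0,8.5],[0,0,-2,0,8.5],[0,0,-5,0,8.5],[0,0,-9,0,8.5],[0,0,-12,0,8.5],[0,0,-12,0,8.5],[0,0,-12,0,8.5]]'; python3 go.py '[[572.7,-354.3,140,80]]'
```

```text
time: 21.9
tool_pos: [575.1, -109.1, 164.8]
tcp_rot: [179.9, 0.0, 79.9]
ft_force: [0.5, 0.3, -1.2]
finger_gap: 85.0
grip_force: 0.0
t21.9 [ 575.1 -109.1  164.8] [179.9   0.   79.9] F [ 0.5  0.3 -1.2] gap 85.0 grip 0.0
[572.7, -354.3, 140, 80] -> [-24.18   4.05   2.49] -0.001
```

```bash
python3 -m crank '[[-4.5,0.7,0,0,5],[-9,1.5,0,0,5],[-13.5,2.2,0.5,0,5],[-18,3,1,0,5],[-22,3.7,2,0,5],[-24.2,4.05,2.5,0,5],[-24.2,4.05,2.5,0,5],[-24.2,4.05,2.5,0,5],[-24.2,4.05,2.5,0,5]]'; python3 go.py '[[572.7,-354.3,42,80]]'; python3 - <<'E'
from h import *
s=sense()["tool_pos"]
for n in("top","scene"):
    p,d=snapshot(n);P=cloud(n,d)
    print(n,"pot",fit(n,P,[575,-109],30,64,4),"saucer",fit(n,P,[594,2],58,28,5),"lid",fit(n,P,[573,-354],33,11,4),"knob",fit(n,P,[573,-354],8,33,4))
    k=P[(np.hypot(P[...,0]-s[0],P[...,1]-s[1])<80)&(P[...,2]>60)&(P[...,2]<150)];k=k[k[:,2].argsort()];print(s.round(),k[:4].round())
E
```

```text
time: 22.8
tool_pos: [571.8, -352.9, 137.9]
tcp_rot: [-179.9, -0.1, 80.0]
ft_force: [-0.4, 0.2, 0.6]
finger_gap: 50.3
grip_force: 0.0
t22.8 [ 571.8 -352.9  137.9] [-1.799e+02 -1.000e-01  8.000e+01] F [-0.4  0.2  0.6] gap 50.3 grip 0.0
[572.7, -354.3, 42, 80] -> [-0.13  0.12  9.59] -0.001
top pot (array([ 573.2, -109.7]), 178, np.float64(63.9)) saucer (array([ 5.927e+02, -4.000e-01]), 520, np.float64(26.2)) lid (array([ 572.5, -355. ]), 285, np.float64(11.1)) knob (array([ 571.9, -355.7]), 61, np.float64(32.6))
[ 572. -353.  138.] [[ 542. -340.  118.]
 [ 596. -357.  122.]
 [ 596. -355.  122.]
 [ 598. -347.  122.]]
scene pot (array([ 576.7, -107.2]), 101, np.float64(63.1)) saucer (array([594.1,   2.2]), 161, np.float64(25.9)) lid (array([ 573.3, -353.8]), 126, np.float64(10.7)) knob (array([ 573.3, -352.5]), 32, np.float64(31.6))
[ 572. -353.  138.] [[ 493. -357.   65.]
 [ 601. -359.  118.]
 [ 603. -354.  119.]
 [ 604. -349.  119.]]
```

Pot placed: 111 mm to the right, 0 mm across. Now the lid's knob.

```bash
python3 -m crank '[[-0.1,0.1,4,0,4],[-0.1,0.1,7,0,3.5],[-0.1,0.1,8.8,0,3.5],[-0.1,0.1,9.5,0,3.5],[-0.1,0.1,9.8,0,3.5],[-0.1,0.1,9.8,0,3.5],[-0.1,0.1,9.8,0,3.5]]' 30; python3 -m crank '[[0,0,0,0,0.5],[0,0,0,0,0.5],[0,0,0,0,0.5],[0,0,0,0,0.5],[0,0,0,0,0.5]]' 30;  python3 go.py '[[572.7,-354.3,140,80]]'
```

```text
time: 23.6
tool_pos: [573.9, -356.2, 42.8]
tcp_rot: [179.9, 0.1, 79.9]
ft_force: [-0.5, -0.8, -0.0]
finger_gap: 35.0
grip_force: 0.0
time: 24.1
tool_pos: [573.7, -356.1, 42.6]
tcp_rot: [179.9, 0.1, 79.9]
ft_force: [-1.1, 0.2, 6.2]
finger_gap: 18.6
grip_force: 29.3
t24.1 [ 573.7 -356.1   42.6] [1.799e+02 1.000e-01 7.990e+01] F [-1.1  0.2  6.2] gap 18.6 grip 29.3
[572.7, -354.3, 140, 80] -> [ 0.15 -0.11 -9.74] -0.002
```

```bash
python3 -m crank '[[0,0,-2,0,0.5],[0,0,-5,0,0.5],[0,0,-9,0,0.5],[0,0,-11,0,0.5],[0,0,-11,0,0.5]]' 30;  python3 go.py '[[575,-108.6,150,80]]'
```

```text
time: 24.6
tool_pos: [575.0, -357.1, 156.1]
tcp_rot: [179.6, 0.2, 79.9]
ft_force: [1.0, 0.5, 0.6]
finger_gap: 18.2
grip_force: 29.4
t24.6 [ 575.  -357.1  156.1] [179.6   0.2  79.9] F [1.  0.5 0.6] gap 18.2 grip 29.4
[575, -108.6, 150, 80] -> [24.47 -4.36  0.5 ] -0.002
```

```bash
python3 -m crank '[[3,-0.5,0,0,0.5],[6.5,-1.1,0,0,0.5],[10.5,-1.8,0,0,0.5],[14.5,-2.5,0.3,0,0.5],[18.5,-3.3,0.5,0,0.5],[22,-3.9,0.5,0,0.5],[24.3,-4.3,0.5,0,0.5],[24.3,-4.3,0.5,0,0.5],[24.3,-4.3,0.5,0,0.5],[24.3,-4.3,0.5,0,0.5]]' 30;  python3 go.py '[[575,-108.6,104,80]]'; python3 - <<'E'
from h import *
s=sense()["tool_pos"];print(s)
for n in("top","scene"):
    p,d=snapshot(n);P=cloud(n,d);z=s[2]-42.6+11
    print(n,"lid",fit(n,P,s[:2],34,z,4),"pot",fit(n,P,[575,-109],30,64,4))
    k=P[(np.hypot(P[...,0]-s[0],P[...,1]-s[1])<36)&(abs(P[...,2]-z)<7)];k=k[:,:].astype(float)
    A=np.c_[k[:,:2]-s[:2],np.ones(len(k))];c=np.linalg.lstsq(A,k[:,2],rcond=None)[0];print(len(k),"slope",c[:2].round(3),"z",c[2]-z)
u,v=pix("scene",s).astype(int);cv2.imwrite("pics/l.png",cv2.resize(p[v-50:v+70,u-70:u+70,::-1],None,fx=5,fy=5))
E
```

```text
time: 25.6
tool_pos: [572.6, -109.4, 145.0]
tcp_rot: [-179.9, 0.0, 79.9]
ft_force: [0.0, -0.2, -0.6]
finger_gap: 18.3
grip_force: 29.5
t25.6 [ 572.6 -109.4  145. ] [-179.9    0.    79.9] F [ 0.  -0.2 -0.6] gap 18.3 grip 29.5
[575, -108.6, 104, 80] -> [0.12 0.22 4.1 ] -0.002
[ 572.61881383 -109.39505017  145.03782471]
top lid None pot None
7 slope [0.465 0.502] z 22.889819287816067
scene lid (array([ 572.2, -107.7]), 125, np.float64(113.5)) pot (array([ 576.4, -107.5]), 91, np.float64(63.1))
274 slope [-0.003  0.012] z -0.2080042245329139
```

View pics/l.png

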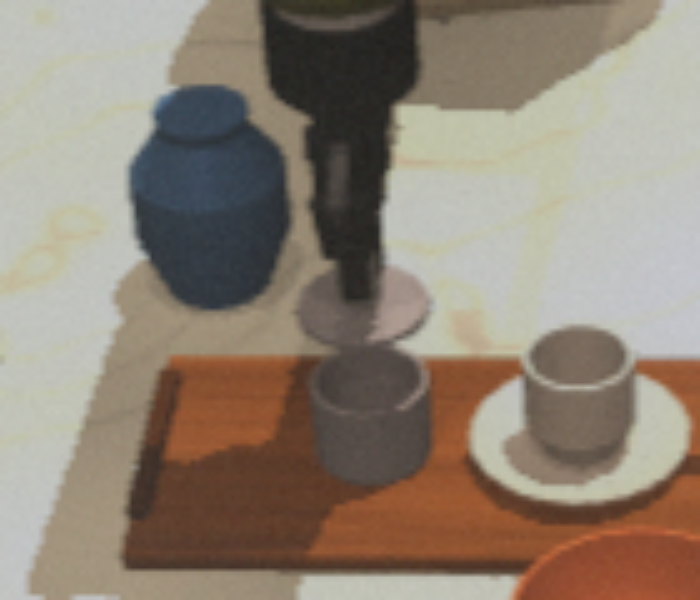

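The lid hangs level at (365,305), above and slightly behind the pot at (370,390). I'll move it about 3.5 mm outward, lower it to just above the rim and check again.

```bash
python3 -m crank '[[0.05,0.3,1,0,0.5],[0.05,0.3,2.4,0,0.5],[0.05,0.3,3.2,0,0.5],[0.05,0.3,3.6,0,0.5],[0.05,0.3,3.6,0,0.5],[0.05,0.3,3.6,0,0.5]]' 30;  python3 go.py '[[575,-108.6,101.6,80]]'; python3 - <<'E'
from h import *
s=sense()["tool_pos"]
p,d=snapshot("scene");P=cloud("scene",d);z=s[2]-42.6+11;print("lid",fit("scene",P,s[:2],34,z,4))
E
```

```text
time: 26.3
tool_pos: [576.1, -108.7, 109.9]
tcp_rot: [-180.0, -0.0, 79.9]
ft_force: [0.9, -0.0, -1.0]
finger_gap: 18.6
grip_force: 29.5
t26.3 [ 576.1 -108.7  109.9] [-180.    -0.    79.9] F [ 0.9 -0.  -1. ] gap 18.6 grip 29.5
[575, -108.6, 101.6, 80] -> [-0.01 -0.11  0.83] -0.001
lid (array([ 576. , -105.8]), 115, np.float64(78.0))
```

```bash
python3 -m crank '[[-0.07,0,0.3,0,0.5],[-0.07,0,0.5,0,0.5],[-0.07,0,0.6,0,0.5],[-0.07,0,0.6,0,0.5]]' 30; python3 -m crank '[[0,0,0.05,0,0.5],[0,0,0.1,0,0.5],[0,0,0.15,0,0.5],[0,0,0.15,0,0.5]]';python3 -m crank '[[0,0,0.05,0,0.5],[0,0,0.05,0,0.5]]'
```

```text
time: 26.75
tool_pos: [575.8, -109.3, 103.6]
tcp_rot: [-180.0, -0.0, 79.9]
ft_force: [-0.5, -0.5, -0.8]
finger_gap: 18.4
grip_force: 29.5
time: 27.15
tool_pos: [575.9, -109.4, 102.3]
tcp_rot: [-180.0, 0.0, 79.9]
ft_force: [-0.3, 0.4, -1.4]
finger_gap: 18.1
grip_force: 29.5
time: 27.35
tool_pos: [575.9, -109.3, 101.8]
tcp_rot: [-180.0, -0.0, 79.9]
ft_force: [-0.1, 0.5, -1.0]
finger_gap: 18.4
grip_force: 29.5
```

```bash
python3 -m crank '[[0,0,0.05,0,0.5],[0,0,0.08,0,0.5],[0,0,0.08,0,0.5]]';python3 -m crank '[[0,0,0.05,0,0.5],[0,0,0.05,0,0.5]]'
```

```text
time: 27.65
tool_pos: [576.1, -109.4, 101.6]
tcp_rot: [180.0, 0.0, 79.9]
ft_force: [-2.3, 1.0, 5.6]
finger_gap: 18.3
grip_force: 30.0
time: 27.85
tool_pos: [576.2, -109.4, 101.6]
tcp_rot: [180.0, 0.0, 79.9]
ft_force: [-4.0, 2.1, 9.4]
finger_gap: 18.2
grip_force: 30.3
```

Seated at the expected height. I'll release, retreat and look.

```bash
python3 -m crank '[[0,0,0,0,2.5],[0,0,0,0,4],[0,0,0,0,4],[0,0,-2,0,4],[0,0,-5,0,4],[0,0,-9,0,4],[0,0,-12,0,4],[0,6,-14,0,4],[-5,-6,-15,0,4],[-10,-10,-15,0,4],[-15,-12,-15,0,4],[-20,-12,-15,0,4],[-20,-12,-15,0,4],[-20,-12,-15,0,4]]'; python3 - <<'E'
from h import *
for n in("top","scene"):
    p,d=snapshot(n);P=cloud(n,d)
    s=fit(n,P,[594,2],58,28,5)[0]
    for o,a in dict(cup=([594,2],29,80,4),jug=([614,107],27,94,4),lid=([575,-109],33,70,4),knob=([575,-109],8,92,3),jar=([386,-183],25,120,4),bowl=([776,5],63,60,4),mug=([445,-355],41,95,4)).items():
        f=fit(n,P,*a); 
        if f is None: print(n,o,f);continue
        v=f[0]-s;print(n,o,f,"rel x %.1f y %.1f"%(v@[.985,-.175],v@[.175,.985]))
    cv2.imwrite(f"pics/z_{n}.png",p[:,:,::-1])
a=cv2.imread("pics/z_top.png")[100:350,220:620];b=cv2.imread("pics/z_scene.png")[170:330,140:400]
cv2.imwrite("pics/z.png",np.vstack([cv2.convertScaleAbs(cv2.resize(a,(480,300)),alpha=1.8),cv2.resize(b,(480,295))]));print(sense()["tool_pos"])
E
```

```text
time: 29.25
tool_pos: [420.4, -288.1, 250.6]
tcp_rot: [-180.0, 0.1, 79.8]
ft_force: [0.9, -0.4, 0.1]
finger_gap: 40.3
grip_force: 0.0
top cup (array([ 5.927e+02, -1.000e-01]), 171, np.float64(80.1)) rel x 0.2 y -0.2
top jug (array([611.8, 104.1]), 143, np.float64(94.6)) rel x 0.8 y 105.8
top lid (array([ 575.3, -109.2]), 332, np.float64(70.4)) rel x 2.2 y -110.7
top knob (array([ 574.3, -110.1]), 55, np.float64(91.9)) rel x 1.4 y -111.7
top jar (array([ 383.7, -185.5]), 311, np.float64(120.4)) rel x -173.2 y -219.4
top bowl (array([774. ,   4.1]), 397, np.float64(59.6)) rel x 178.1 y 35.7
top mug (array([ 443.6, -356.3]), 140, np.float64(95.2)) rel x -84.3 y -377.1
scene cup (array([595.9,   2.7]), 96, np.float64(79.0)) rel x 3.8 y 1.8
scene jug (array([614.7, 107.4]), 92, np.float64(93.0)) rel x 4.0 y 108.2
scene lid (array([ 576.5, -107.4]), 126, np.float64(69.6)) rel x 4.0 y -110.0
scene knob (array([ 580.7, -108.8]), 24, np.float64(91.4)) rel x 8.4 y -110.7
scene jar (array([ 385.5, -183.3]), 90, np.float64(119.4)) rel x -170.8 y -218.2
scene bowl (array([777.3,   6.6]), 254, np.float64(58.9)) rel x 181.8 y 37.4
scene mug (array([ 447.5, -352.1]), 118, np.float64(94.0)) rel x -80.2 y -373.6
[ 421.01462644 -287.71869758  250.5473832 ]
```

View pics/z.png

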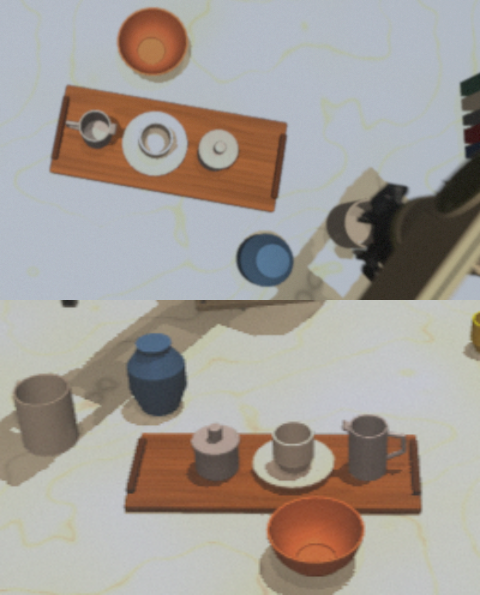

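The jug stands at (95,128) in the top view with its handle pointing outward. The cup is centred on the saucer at (155,142), and the lidded pot is level at (218,150). The mug, jar and bowl are where they were, and the arm is clear, so I'm handing in.

```bash
python3 -c "from bench import hand_in;print(hand_in())"
```

```text
the job is handed in; nothing more can be done
None
```

I handed the job in at about 29 s of robot time; no verdict came back, but my last camera measurements put the cup (on the saucer), jug (left, handle outward) and lidded pot (right) within tolerance, and the mug, jar and bowl were not moved.

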